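# Unclip the battery pack from its sloping charger and park it in the tray

## Robot

A 7-joint arm with a two-finger parallel gripper is mounted at the origin on a cart in front of the work surface, level with it; the furniture and walls round the work are solid. World frame = base frame: x ahead of the robot, y to its left, z up, the work surface at z = 0. Lengths are in m, angles in rad, forces in N, time in s.
With the tool pointing down it reaches from about 0.35 to 0.9 m from the base axis. Payload 19.9 kg.
Tool frame: the origin (TCP) lies between the finger pads; the fingertips stand 19 mm ahead of it and the grasp point (between the pads) is the TCP; z points along the fingers, y is the line along which they close (so a half turn about z gives the same grasp; the last joint's range is limited). The gripper opens to 85 mm and grips with 20 to 120 N. Pads are 22 mm wide; open, the fingers measure 114 mm over their backs; the gripper's body (76 mm by 85 mm) begins 54 mm behind the grasp point. The pads swing forward as they close: fully open they stand 13 mm farther back than shut.
Start: joints at [-1.274, 0.417, -0.01, 1.614, 0.005, 1.111, -0.053], TCP at [0.207, 0.59, 0.25] pointing down, gripper open.
Joint ranges: [-2.81, 2.81], [-0.39, 2.02], [-1.27, 1.25], [0.06, 2.57], [-1.19, 4.33], [0.19, 2], [-2.82, 2.82]. Speed limits (rad/s): [1.89, 1.89, 2.39, 2.39, 3.01, 3.01, 3.01].

## Interface

Orientations are given as a unit quaternion [x, y, z, w].
In Python, from plant import bot gives the robot as it stands.
- The arm moves only by the shell command python3 -m jog 'ROWS' [FORCE]. ROWS is JSON, a list of rows, each a list of 7 numbers: the turn, a rotation vector about the tool's x, y, z in rad, then the shift along the tool's x, y, z in mm, then the closure in counts, from 0 (fully open) to 255 (shut). In form: [[wx, wy, wz, x, y, z, hand], ...]. A call has 1 to 8 rows; each row shifts and turns the commanded pose from where the row before left it, along the tool's axes as they then stand; what a row does not reach is not made up. A row lasts 1/8 s, in which the tool goes at most 62.5 mm and 10.7 degrees, less where a joint would pass 70% of its speed; a pose out of reach is approached as far as the arm can. A call with a gripper value outside its range is refused whole. The fingers move at their own pace and stop on an object; FORCE is the grip in N (left out, the last holds). Time passes only in rows, so rows that do not move let the fingers close. It gives the time, the measured TCP pose, the force, the opening and the grip force at its end, in the units of the state.
- bot.get_state(): the state, without advancing time (a new reading comes with each control period).
- bot.snapshot(name): name is "scene" or "top"; returns a dict with "img" (420x560x3 uint8, blue, green, red), "fov_y" (degrees; the focal length in pixels is half the picture's height over the tangent of half this angle, whatever the lens; pixels are square), "cx", "cy" (the principal point, pixels), "R" (3x3) and "t" (3): a world point X has camera coordinates R X + t. Camera axes: x right, y down, z forward; pixel columns grow to the right and rows downward; lengths in m; the calibration is good to about 2 mm. A picture is of the moment at which its call begins. There is no depth.
- bot.job_done(): hands the job in; it is judged then, once.
The state is a dict: "time_s": time; "joints": joint angles; "dq": joint speeds; "joint_torque": joint torques, N m; "ee_pos": TCP position; "ee_rot": TCP orientation; "wrist_force": force on the tool from outside, world axes, zero at the start; "wrist_torque": the same for the moment, N m; "width": finger opening in m; "grip_force": force on a finger pad.
Only numpy, scipy, OpenCV 4.12 (cv2) and the standard library are available. Lean on these libraries where they do the work, as an engineer would, in place of code of your own. Each camera call takes 0.05 s, during which the arm holds its last target. There are 200 camera calls.

## Task

Take the battery pack off the sloping charger: squeeze the two buttons on its sides together to free its latches, draw it straight out along the slope, and set it down upright in the empty compartment of the battery tray, lowering it to the floor of the tray rather than dropping it. Leave the other pack and everything else on the bench undisturbed.

Things in the scene. Friction and masses are not known exactly. Their poses are not given: they have to be found in the camera images.
- pack: Battery pack to be moved: black block, grey cap, 46 (x) x 64 (y) x 112 mm (z), 0.25 to 0.5 kg. It stands in the charger and leans 30 degrees, to the robot's left and partly toward the robot. Origin: centre of its foot, on the floor of the bay. z runs up to its cap: draw it out that way. x is the line through its two buttons; +x is the upper one, -x the lower one on the side to which it leans.
- pack_grip (a point): Point on the pack's axis midway between the buttons, 80 mm up from its foot, 32 mm below its top; axes as the pack's. The grey ribbed buttons, 34 (y) x 28 mm (z), stand 8 mm proud of the -x and +x faces: 62 mm over both untouched, 48 mm fully pressed. Held by the pressed buttons, the pack can be lifted and carried.
- lower_button (a joint): Travel of the -x button (the lower one) into the pack: 0 released, 0.007 fully pressed (m); spring 3.5 N at the start, 8.4 N fully pressed. It carries a latch nose, 26 to 36 mm above the foot and 5 mm proud of the side face, under a catch of the charger. The pack comes out only while both buttons are pressed at least 5 mm.
- upper_button (a joint): Travel of the +x button (the upper one); otherwise the same as the lower button, with its own latch nose on the +x side.
- dock_seat (a point): Centre of the floor of the charger's bay, where the pack's foot rests. Charger: fixed, grey, base 126 x 100 x 20 mm; its bay leans 30 degrees toward its -x side. This point's axes are the charger's: z up, x level. Bay walls: 46 mm high along the slope, 1 to 1.5 mm play round the pack, outsides 41 mm from the pack's axis in its x and 49 mm in its y.
- tray: Fixed steel tray, 100 (x) x 190 (y) x 40 mm (z), walls and floor 4 mm. One wall across the middle makes two compartments side by side along y, each 92 (x) x 89 mm (y) inside. Origin: centre of its underside. The +y compartment holds the other pack; the -y compartment is empty.
- free_bay (a point): Centre of the floor of the empty compartment, 4 mm above the bench; axes as the tray's.
- spare_pack: The other pack, of the same shape and size, loose, standing upright in the +y compartment of the tray. Origin: centre of its foot. To be left alone.
- glue_bottle: Red glue bottle with a white nozzle, 35 x 50 x 124 mm, loose, on the right of the bench. Origin: centre of its foot. To be left alone.
- tape_roll: Roll of yellow tape lying flat, 80 x 83 x 25 mm, loose, behind the charger and the tray. Origin: centre of its underside. To be left alone.

How it is judged:
By the outcome, as a careful person would: the job done as asked, in the order asked, and still so for the second after the job is handed in, with the robot touching nothing.
It also fails if it takes over 38 s, if anything falls off the work surface, if the arm or the gripper's body presses on something with over 40 N, if the wrist force passes 120 N, or if a joint passes its speed limit or range.

## Working session

There is one attempt and no reset: what is moved stays moved. The work goes in short steps, Python scripts to look and compute and a shell command to move; the robot and the scene stay as the last step left them, time stands still between calls to the robot, and variables do not carry over. Pictures are saved under pics/ and viewed, at most 10 in all, crops included, and the job is handed in when it is done.

```bash
mkdir -p pics; ls; python3 - <<'E'
from plant import bot
import cv2,json,numpy as np
for n in("scene","top"):
    s=bot.snapshot(n); cv2.imwrite(f"pics/{n}0.png",s["img"])
    np.savez(f"{n}0.npz",**s)
    print(n,s["fov_y"],s["cx"],s["cy"],np.round(s["R"],3).tolist(),np.round(s["t"],3), 'C',-np.array(s["R"]).T@s["t"], [k for k in s])
s=bot.get_state();print(s["time_s"],s["ee_pos"],s["ee_rot"],s["width"])
E
```

```text
pics
scene 54.79554938153399 278.7381374409774 207.36773849201998 [[0.878, -0.479, 0.004], [-0.343, -0.635, -0.693], [0.334, 0.607, -0.721]] [-0.483  0.437  0.558] C [ 0.38735606 -0.29313802  0.70719046] ['img', 'fov_y', 'cx', 'cy', 'R', 't']
top 42.866479496817846 278.8584165092998 206.33885410683388 [[-0.021, -1.0, 0.001], [-0.977, 0.021, -0.211], [0.211, -0.005, -0.978]] [0.227 0.672 1.215] C [0.40570398 0.21899188 1.32957065] ['img', 'fov_y', 'cx', 'cy', 'R', 't']
0.1 [0.20704105 0.58939944 0.24973086] [ 1.68086811e-01  9.85772044e-01 -5.46777861e-04 -3.62641513e-05] 0.085313752166339
```

View pics/scene0.png

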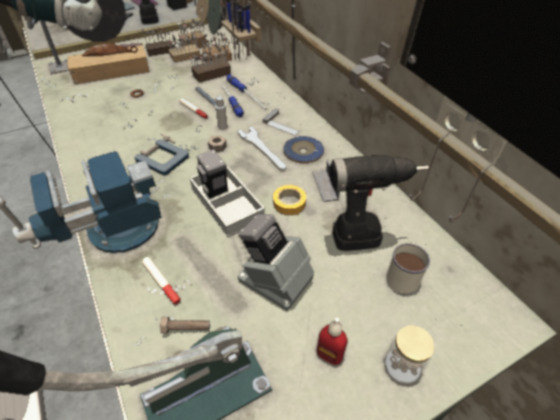

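View pics/top0.png

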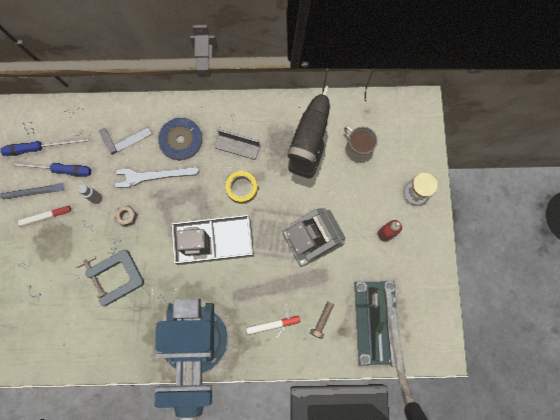

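The scene view shows the charger with its pack near (270,260) and the tray near (228,198). In the top view they are near (313,238) and (213,240), with the empty compartment at (233,238). I'll crop both closer.

```bash
python3 - <<'E'
import cv2,numpy as np
a=cv2.imread("pics/scene0.png")[135:315,180:330];b=cv2.imread("pics/top0.png")[190:280,165:355]
cv2.imwrite("pics/sc1.png",cv2.resize(a,None,fx=3.3,fy=3.3,interpolation=cv2.INTER_CUBIC))
cv2.imwrite("pics/tp1.png",cv2.resize(b,None,fx=4,fy=4,interpolation=cv2.INTER_CUBIC))
E
```

```text
(no output)
```

View pics/sc1.png

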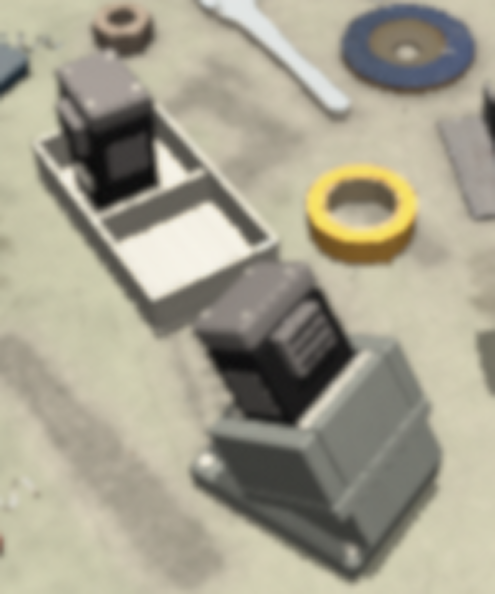

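View pics/tp1.png

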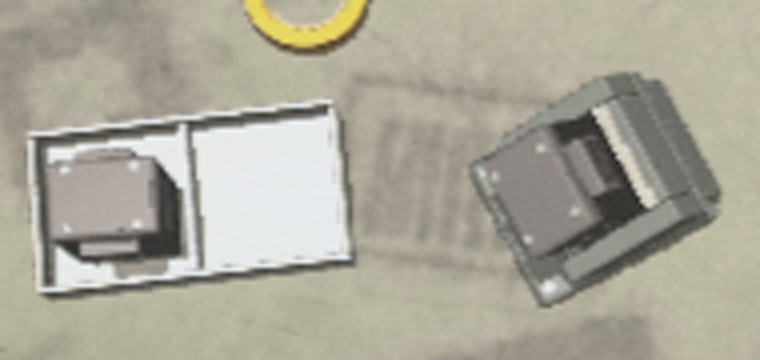

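```bash
python3 - <<'E'
import cv2,numpy as np
a=cv2.imread("pics/scene0.png")[208:308,235:315];b=cv2.imread("pics/top0.png")[205:270,280:350]
f=lambda i,k:cv2.resize(i,None,fx=k,fy=k,interpolation=cv2.INTER_CUBIC)
A=f(a,5);B=f(b,5.5)
o=np.zeros((500,790,3),np.uint8);o[:A.shape[0],:A.shape[1]]=A;o[:B.shape[0],402:402+B.shape[1]]=B
o=np.clip(cv2.convertScaleAbs(o,alpha=1.4,beta=5),0,255)
cv2.imwrite("pics/both2.png",o)
E
```

```text
(no output)
```

View pics/both2.png

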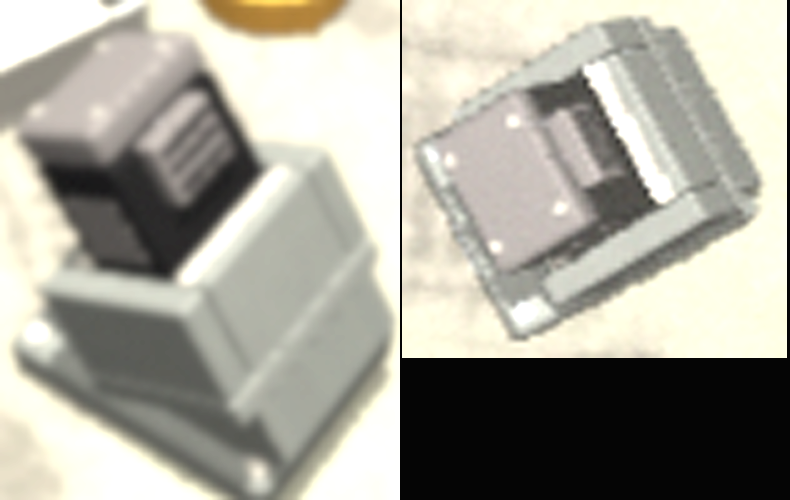

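The picture shows the four cap screws. In the scene half they are at (37,112), (97,114), (163,47) and (105,45). In the top half they are at (450,160), (513,121), (560,208) and (496,246). Next I triangulate them and cast the tray rim corners onto z = 0.04.

```bash
cat > h.py <<'E'
import numpy as np,cv2
from scipy.spatial.transform import Rotation as Ro
def cam(s):
    f=210/np.tan(np.radians(float(s["fov_y"]))/2)
    K=np.array([[f,0,float(s["cx"])],[0,f,float(s["cy"])],[0,0,1]])
    return K,np.array(s["R"]),np.array(s["t"])
def tri(c1,p1,c2,p2):
    P=[c[0]@np.c_[c[1],c[2]] for c in(c1,c2)]
    X=cv2.triangulatePoints(P[0],P[1],np.array(p1,float).T,np.array(p2,float).T);return (X[:3]/X[3]).T
def plane(c,p,z):
    p=np.c_[np.array(p,float),np.ones(len(p))];d=(c[1].T@np.linalg.inv(c[0])@p.T).T;C=-c[1].T@c[2]
    return C+d*((z-C[2])/d[:,2])[:,None]
def proj(c,X):
    q=(c[0]@(c[1]@np.atleast_2d(X).T+c[2][:,None])).T;return q[:,:2]/q[:,2:]
def tilt_to_tool(Rp):  # tool: z=-pack z, y=+-pack x
    for s in(1,-1):
        z=-Rp[:,2];y=s*Rp[:,0];yield np.c_[np.cross(y,z),y,z]
E
python3 - <<'E'
from h import *
cs=cam(np.load("scene0.npz"));ct=cam(np.load("top0.npz"))
un=lambda p,k,o:(np.array(p,float)+.5)/k-.5+np.array(o)
ps=un([(163,47),(97,114),(105,45),(37,112)],5,(235,208))
pt=un(np.array([(513,121),(560,208),(450,160),(496,246)])-[402,0],5.5,(280,205))
X=tri(cs,ps,ct,pt);print(np.round(X,4));print('reproj',np.round(proj(cs,X)-ps,1).tolist(),np.round(proj(ct,X)-pt,1).tolist())
ex=(X[0]+X[1]-X[2]-X[3])/2;ey=(X[0]+X[2]-X[1]-X[3])/2
print('ex',ex,np.linalg.norm(ex),'ey',ey,np.linalg.norm(ey));n=np.cross(ex,ey);n/=np.linalg.norm(n);print('n',n,'c',X.mean(0),'lean',np.degrees(np.arccos(n[2])))
print('yaw ex',np.degrees(np.arctan2(ex[1],ex[0])),'yaw ey',np.degrees(np.arctan2(-ey[0],ey[1])))
print('base screw',tri(cs,un([(37,338)],5,(235,208)),ct,un([(530-402,315)],5.5,(280,205))))
T=plane(ct,un([(28,133),(333,101),(354,262),(41,293)],4,(165,190)),.04);print('tray',T.round(4).tolist(),T.mean(0))
print('tray yaw',[np.degrees(np.arctan2(-(d)[0],d[1])) for d in(T[0]-T[1],T[3]-T[2])],[np.linalg.norm(T[i]-T[i-1]) for i in range(4)])
# scene check of tray: outer corners near(-y): crop sc1 (277,243) and (152,303)
print('tray scene',plane(cs,un([(277,243),(152,303),(35,148)],3.3,(180,135)),.04).round(4).tolist())
E
```

```text
[[0.6141 0.1665 0.1474]
 [0.5779 0.1485 0.1475]
 [0.6015 0.1921 0.1303]
 [0.5651 0.1743 0.1294]]
reproj [[-0.8, 0.2], [-0.8, 0.2], [-1.0, 0.3], [-0.6, 0.2]] [[0.1, -0.4], [0.1, -0.4], [0.1, -0.5], [0.1, -0.3]]
ex [ 0.01265742 -0.02572424  0.01760547] 0.033643709317914994 ey [0.03631238 0.01789369 0.00039993] 0.040483743182751136
n [-0.2388493   0.46566132  0.8521212 ] c [0.58964179 0.1703612  0.13865234] lean 31.556861846910163
yaw ex -63.800856747821406 yaw ey -63.76725610649731
base screw [[0.54879669 0.1558105  0.01638697]]
tray [[0.648, 0.4755, 0.04], [0.664, 0.2886, 0.04], [0.5644, 0.2768, 0.04], [0.5497, 0.4656, 0.04]] [0.60652061 0.37664748 0.04      ]
tray yaw [np.float64(4.890704902397089), np.float64(4.45429147522902)] [np.float64(0.09872320201654931), np.float64(0.18758378831809333), np.float64(0.10020748347137297), np.float64(0.1893786229703812)]
tray scene [[0.6647, 0.2823, 0.04], [0.5669, 0.2726, 0.04], [0.5515, 0.4539, 0.04]]
```

```bash
python3 - <<'E'
from h import *
cs=cam(np.load("scene0.npz"));ct=cam(np.load("top0.npz"))
print('vise top approx',tri(cs,[(108,172)],ct,[(187,328)]))
E
python3 -m jog '[[0,0,0,0,0,-50,0],[0,0,0,0,0,-50,0],[0,0,0,-45,-23,0,0],[0,0,0,-45,-23,0,0],[0,0,0,-45,-23,0,0],[0,0,0,-45,-23,0,0],[0,0,0,-45,-23,0,0],[0,0,0,-45,-23,0,0]]' 30
python3 -m jog '[[0,0,0.18,-45,-23,0,0],[0,0,0.18,0,0,0,0],[0,0,0.18,0,0,0,0],[0,0,0.18,0,0,0,0],[0,0,0.18,0,0,0,0],[0,0,0.18,0,0,0,0],[0,0,0.18,0,0,0,0],[0,0,0.18,0,0,0,0]]'
```

```text
vise top approx [[0.3913864  0.41281844 0.16680933]]
time_s: 1.1
ee_pos: [0.417, 0.3686, 0.3501]
ee_rot: [0.168, 0.986, -0.0, -0.0]
wrist_force: [-0.2, 0.1, -0.1]
width: 0.0851
grip_force: 0.0
time_s: 2.1
ee_pos: [0.4508, 0.3333, 0.35]
ee_rot: [0.778, 0.628, -0.0, 0.0]
wrist_force: [-0.7, -0.5, -0.3]
width: 0.0854
grip_force: 0.0
```

```bash
cat >> h.py <<'E'
def packR(yaw,lean): return (Ro.from_euler('z',yaw,degrees=True)*Ro.from_euler('y',-lean,degrees=True)).as_matrix()
def toolR(yaw,lean): return next(tilt_to_tool(packR(yaw,lean)))
def need(st,Rt,p):
    R=Ro.from_quat(st["ee_rot"]).as_matrix();d=np.array(p)-st["ee_pos"]
    w=Ro.from_matrix(R.T@Rt).as_rotvec()
    print('t',st["time_s"],'pos',np.round(st["ee_pos"],4),'turn',w.round(3),'deg',np.degrees(np.linalg.norm(w)).round(1),'shift now mm',(R.T@d*1e3).round(1),'shift in target frame',(Rt.T@d*1e3).round(1))
E
python3 - <<'E'
from h import *;from plant import bot
R=toolR(-63.8,30);print(R[:,1]);n=-R[:,2]
need(bot.get_state(),R,np.array([.5967,.1560,.1110])+.12*n)
E
```

```text
[ 0.38235528 -0.77704854  0.5       ]
t 2.1 pos [0.4508 0.3333 0.35  ] turn [-0.487 -0.235  0.88 ] deg 59.2 shift now mm [-95.3 142.8 135.1] shift in target frame [ 52.6  74.  198.7]
```

```bash
python3 -m jog '[[-0.081,-0.039,0.147,0,0,0,0],[-0.081,-0.039,0.147,0,0,0,0],[-0.081,-0.039,0.147,0,0,0,0],[-0.081,-0.039,0.147,0,0,0,0],[-0.081,-0.039,0.147,0,0,0,0],[-0.081,-0.039,0.147,0,0,0,0],[0,0,0,25,37,20,0],[0,0,0,28,37,20,0]]'
python3 -m jog '[[0,0,0,0,0,50,0],[0,0,0,0,0,50,0],[0,0,0,0,0,40,0],[0,0,0,0,0,0,0]]'
python3 - <<'E'
from h import *;from plant import bot
R=toolR(-63.8,30);n=-R[:,2]
need(bot.get_state(),R,np.array([.5967,.1560,.1110]))
o=[]
for k in("scene","top"):
    s=bot.snapshot(k);np.savez(k+"1.npz",**s);c=cam(s);u,v=proj(c,[[.5967,.1560,.15]])[0]
    i=s["img"][int(v)-60:int(v)+60,int(u)-60:int(u)+60];print(k,int(u)-60,int(v)-60);o.append(cv2.resize(i,(395,395),interpolation=cv2.INTER_CUBIC))
cv2.imwrite("pics/pre.png",np.hstack(o))
E
```

```text
time_s: 3.1
ee_pos: [0.5365, 0.2817, 0.3522]
ee_rot: [0.94, 0.222, 0.06, 0.251]
wrist_force: [0.8, -0.4, 0.2]
width: 0.0855
grip_force: 0.0
time_s: 3.6
ee_pos: [0.5664, 0.2172, 0.2292]
ee_rot: [0.941, 0.22, 0.058, 0.252]
wrist_force: [-0.0, -0.1, 0.6]
width: 0.0853
grip_force: 0.0
t 3.6 pos [0.5664 0.2172 0.2292] turn [-0.     0.002  0.003] deg 0.2 shift now mm [3.000e-01 1.000e-01 1.365e+02] shift in target frame [1.000e-01 1.000e-01 1.365e+02]
scene 200 163
top 244 173
```

View pics/pre.png

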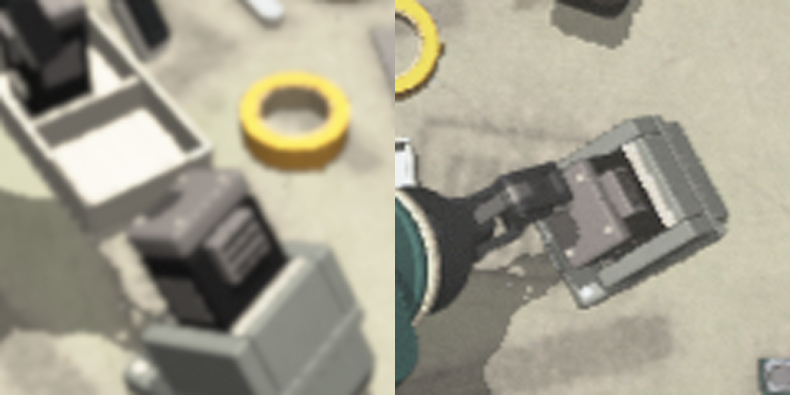

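The gripper is lined up on the pack's axis above the cap, with the fingers on either side along the button line. Going in.

```bash
python3 -m jog '[[0,0,0,0,0,35,0],[0,0,0,0,0,30,0],[0,0,0,0,0,25,0],[0,0,0,0,0,22,0],[0,0,0,0,0,16,0],[0,0,0,0,0,10,0],[0,0,0,0,0,0,0]]'
python3 -m jog '[[0,0,0,0,0,0,70],[0,0,0,0,0,0,90],[0,0,0,0,0,0,120],[0,0,0,0,0,0,160],[0,0,0,0,0,0,160],[0,0,0,0,0,0,160]]' 60
```

```text
time_s: 4.58
ee_pos: [0.5979, 0.1578, 0.1116]
ee_rot: [0.941, 0.221, 0.06, 0.251]
wrist_force: [0.5, 0.6, -0.2]
width: 0.0852
grip_force: 0.0
time_s: 5.32
ee_pos: [0.6003, 0.1556, 0.1154]
ee_rot: [0.94, 0.219, 0.062, 0.252]
wrist_force: [-0.3, -10.3, 36.4]
width: 0.047
grip_force: 59.1
```

```bash
python3 -m jog '[[0,0,0,0,2,-1,160],[0,0,0,0,2,-1,160],[0,0,0,0,0,0,160]]'
python3 - <<'E'
from h import *;from plant import bot
s=bot.get_state();R=toolR(-63.8,30);print('force in tool',(R.T@s["wrist_force"]).round(1),s["wrist_torque"]);need(s,R,[.5967,.1560,.1110])
E
```

```text
time_s: 5.7
ee_pos: [0.5995, 0.1551, 0.1162]
ee_rot: [0.941, 0.22, 0.06, 0.251]
wrist_force: [2.3, -4.2, 4.4]
width: 0.0465
grip_force: 63.0
force in tool [ 0.2  6.4 -1.4] [-0.79846219 -0.65058897 -0.06489804]
t 5.7 pos [0.5995 0.1551 0.1162] turn [-0.001 -0.004  0.002] deg 0.2 shift now mm [-2.1 -4.4  3.5] shift in target frame [-2.1 -4.4  3.5]
```

```bash
python3 -m jog '[[0,0,0,0,1,-3,160],[0,0,0,0,0,-5,160],[0,0,0,0,0,-5,160]]'
python3 - <<'E'
from h import *;from plant import bot
s=bot.get_state();R=toolR(-63.8,30);print('force in tool',(R.T@s["wrist_force"]).round(1));need(s,R,[.5995,.1551,.1162])
E
```

```text
time_s: 6.08
ee_pos: [0.5962, 0.1607, 0.1273]
ee_rot: [0.941, 0.221, 0.059, 0.251]
wrist_force: [1.1, -2.2, -4.3]
width: 0.0466
grip_force: 62.7
force in tool [-0. -0.  5.]
t 6.075 pos [0.5962 0.1607 0.1273] turn [-0.002 -0.003  0.003] deg 0.3 shift now mm [ 0.5  0.1 12.9] shift in target frame [ 0.5  0.1 12.9]
```

Forces are low and the pack is sliding out.

```bash
python3 -m jog '[[0,0,0,0,0,-8,160],[0,0,0,0,0,-10,160],[0,0,0,0,0,-12,160],[0,0,0,0,0,-15,160],[0,0,0,0,0,-25,160],[0,0,0,0,0,-30,160],[0,0,0,0,0,-30,160],[0,0,0,0,0,0,160]]'
python3 - <<'E'
from h import *;from plant import bot
s=bot.get_state();R=toolR(-63.8,30);print('force in tool',(R.T@s["wrist_force"]).round(1))
need(s,toolR(4.7,0),[.611,.3265,.26])
o=[]
for k in("scene","top"):
    s=bot.snapshot(k);np.savez(k+"2.npz",**s);c=cam(s);u,v=proj(c,[[.59,.24,.15]])[0]
    i=s["img"][int(v)-75:int(v)+75,int(u)-75:int(u)+75];print(k,int(u)-75,int(v)-75);o.append(cv2.resize(i,(395,395),interpolation=cv2.INTER_CUBIC))
cv2.imwrite("pics/out.png",np.hstack(o))
E
```

```text
time_s: 7.08
ee_pos: [0.5675, 0.2204, 0.2417]
ee_rot: [0.941, 0.221, 0.061, 0.25]
wrist_force: [-0.1, 0.3, -4.7]
width: 0.0467
grip_force: 62.8
force in tool [ 0.1 -2.6  3.9]
t 7.075 pos [0.5675 0.2204 0.2417] turn [ 0.459  0.305 -1.163] deg 73.7 shift now mm [ 86.4 -56.6 -53.1] shift in target frame [102.2  52.  -18.3]
scene 163 121
top 192 162
```

View pics/out.png

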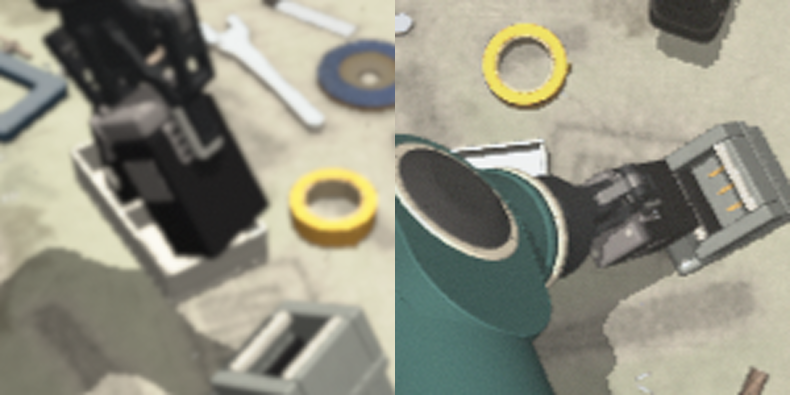

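The pack is clear of the charger and held straight, and the bay is empty. Lifting and turning it upright.

```bash
python3 -m jog '[[0,0,0,0,0,-25,160],[0,0,0,0,0,-25,160]]'
python3 -m jog '[[0.0575,0.038,-0.145,0,0,0,160],[0.0575,0.038,-0.145,0,0,0,160],[0.0575,0.038,-0.145,0,0,0,160],[0.0575,0.038,-0.145,0,0,0,160],[0.0575,0.038,-0.145,0,0,0,160],[0.0575,0.038,-0.145,0,0,0,160],[0.0575,0.038,-0.145,0,0,0,160],[0.0575,0.038,-0.145,0,0,0,160]]'
python3 -m jog '[[0,0,0,0,0,0,160],[0,0,0,0,0,0,160]]'
python3 - <<'E'
from h import *;from plant import bot
need(bot.get_state(),toolR(4.7,0),[.611,.3265,.19])
E
```

```text
time_s: 7.42
ee_pos: [0.5559, 0.24, 0.2825]
ee_rot: [0.941, 0.22, 0.059, 0.252]
wrist_force: [0.2, -0.4, -3.0]
width: 0.0464
grip_force: 63.2
time_s: 8.43
ee_pos: [0.5561, 0.2396, 0.2819]
ee_rot: [0.678, 0.735, -0.003, -0.001]
wrist_force: [-0.8, -0.5, -3.2]
width: 0.047
grip_force: 63.2
time_s: 8.68
ee_pos: [0.5561, 0.2404, 0.2823]
ee_rot: [0.681, 0.732, -0.003, 0.001]
wrist_force: [0.4, 0.1, -4.3]
width: 0.0463
grip_force: 63.1
t 8.675 pos [0.5561 0.2404 0.2823] turn [-0.003  0.004 -0.009] deg 0.6 shift now mm [82.2 61.3 91.8] shift in target frame [81.3 61.8 92.3]
```

```bash
python3 -m jog '[[-0.003,0.004,-0.009,27,20,0,160],[0,0,0,27,20,0,160],[0,0,0,28,21,0,160],[0,0,0,0,0,30,160],[0,0,0,0,0,30,160],[0,0,0,0,0,15,160],[0,0,0,0,0,0,160],[0,0,0,0,0,0,160]]'
python3 - <<'E'
from h import *;from plant import bot
need(bot.get_state(),toolR(4.7,0),[.611,.3265,.19])
o=[]
for k in("scene","top"):
    s=bot.snapshot(k);np.savez(k+"3.npz",**s);c=cam(s);u,v=proj(c,[[.61,.33,.07]])[0]
    i=s["img"][int(v)-60:int(v)+60,int(u)-60:int(u)+60];print(k,int(u)-60,int(v)-60);o.append(cv2.resize(i,(395,395),interpolation=cv2.INTER_CUBIC))
    # project predicted pack foot corners
    p=bot.get_state()["ee_pos"]-[0,0,.0835]; R=packR(4.7,0)
    print(((proj(c,[p+R@[a,b,0] for a,b in((-.023,-.032),(.023,-.032),(.023,.032),(-.023,.032))])-[int(u)-60,int(v)-60])*395/120).round().tolist())
cv2.imwrite("pics/over.png",np.hstack(o))
E
```

```text
time_s: 9.68
ee_pos: [0.6107, 0.328, 0.2094]
ee_rot: [0.676, 0.737, 0.001, 0.0]
wrist_force: [-0.3, 0.8, -3.4]
width: 0.0463
grip_force: 63.5
t 9.675 pos [0.6107 0.328  0.2094] turn [ 0.002 -0.002  0.004] deg 0.3 shift now mm [-1.5  0.2 19.4] shift in target frame [-1.5  0.2 19.4]
scene 171 133
[[188.0, 182.0], [251.0, 156.0], [203.0, 102.0], [142.0, 126.0]]
top 169 174
[[246.0, 215.0], [240.0, 150.0], [148.0, 159.0], [153.0, 224.0]]
```

View pics/over.png

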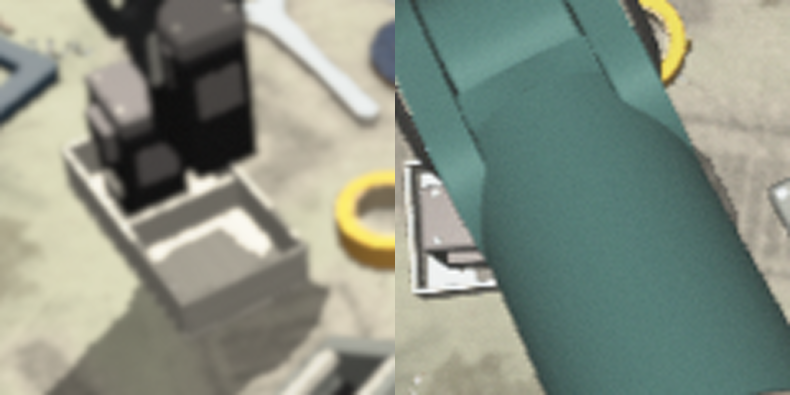

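The scene half shows the held pack upright above the empty compartment, its foot edge near (190,174)–(257,152), as predicted. Lowering.

```bash
python3 -m jog '[[0,0,0,2,0,15,160],[0,0,0,0,0,20,160],[0,0,0,0,0,20,160],[0,0,0,0,0,20,160],[0,0,0,0,0,15,160],[0,0,0,0,0,12,160],[0,0,0,0,0,6,160],[0,0,0,0,0,0,160]]'
python3 -m jog '[[0,0,0,0,0,3,160],[0,0,0,0,0,2,160],[0,0,0,0,0,0,160]]'
python3 -m jog '[[0,0,0,0,0,2,160],[0,0,0,0,0,1,160],[0,0,0,0,0,0,160]]'
```

```text
time_s: 10.78
ee_pos: [0.6101, 0.3298, 0.0999]
ee_rot: [0.676, 0.737, 0.0, -0.0]
wrist_force: [0.2, -0.2, -3.4]
width: 0.0466
grip_force: 63.5
time_s: 11.15
ee_pos: [0.6101, 0.3298, 0.095]
ee_rot: [0.676, 0.737, 0.0, -0.0]
wrist_force: [0.7, -0.5, -3.2]
width: 0.0467
grip_force: 63.5
time_s: 11.52
ee_pos: [0.61, 0.3297, 0.0919]
ee_rot: [0.676, 0.737, 0.0, -0.0]
wrist_force: [0.4, 0.6, -4.9]
width: 0.0465
grip_force: 63.4
```

```bash
for k in 1 2 ; do :; done; python3 -m jog '[[0,0,0,0,0,1,160],[0,0,0,0,0,1,160],[0,0,0,0,0,0,160]]' | grep -E 'pos|force'
python3 -m jog '[[0,0,0,0,0,1,160],[0,0,0,0,0,0.5,160],[0,0,0,0,0,0,160]]' | grep -E 'pos|force'
```

```text
ee_pos: [0.61, 0.3297, 0.0899]
wrist_force: [0.5, -0.9, -3.9]
grip_force: 63.5
ee_pos: [0.6101, 0.3298, 0.0885]
wrist_force: [0.3, 0.6, -3.3]
grip_force: 63.4
```

```bash
python3 -m jog '[[0,0,0,0,0,1,160],[0,0,0,0,0,0.5,160],[0,0,0,0,0,0,160]]' | grep -E 'pos|wrist'
python3 -m jog '[[0,0,0,0,0,1,160],[0,0,0,0,0,0.5,160],[0,0,0,0,0,0,160]]' | grep -E 'pos|wrist'
```

```text
ee_pos: [0.61, 0.3298, 0.087]
wrist_force: [-0.4, -0.0, -3.9]
ee_pos: [0.6101, 0.3297, 0.0855]
wrist_force: [-0.1, 0.2, -5.2]
```

```bash
python3 -m jog '[[0,0,0,0,0,1,160],[0,0,0,0,0,0,160]]' | grep -E 'pos|wrist'
python3 -m jog '[[0,0,0,0,0,1,160],[0,0,0,0,0,0,160]]' | grep -E 'pos|wrist'
```

```text
ee_pos: [0.6102, 0.3298, 0.0846]
wrist_force: [0.7, -0.3, -1.1]
ee_pos: [0.6104, 0.3298, 0.0844]
wrist_force: [-2.4, -2.0, 8.0]
```

```bash
python3 -m jog '[[0,0,0,0,0,1,90],[0,0,0,0,0,1,60],[0,0,0,0,0,0,0],[0,0,0,0,0,0,0],[0,0,0,0,0,0,0],[0,0,0,0,0,0,0]]'
```

```text
time_s: 14.28
ee_pos: [0.6101, 0.3298, 0.0816]
ee_rot: [0.676, 0.737, 0.001, -0.0]
wrist_force: [-0.5, -0.6, 0.5]
width: 0.0856
grip_force: 0.0
```

```bash
python3 -m jog '[[0,0,0,0,0,-10,0],[0,0,0,0,0,-20,0],[0,0,0,0,0,-35,0],[0,0,0,0,0,-45,0],[0,0,0,0,0,-45,0],[0,0,0,0,0,-45,0],[0,0,0,0,-30,-20,0],[0,0,0,0,-50,0,0]]'
python3 -m jog '[[0,0,0,0,-50,0,0],[0,0,0,0,-50,0,0],[0,0,0,0,-30,0,0],[0,0,0,0,0,0,0],[0,0,0,0,0,0,0]]'
python3 - <<'E'
from h import *;from plant import bot
o=[]
for k,(z,w) in(("scene",(.07,90)),("top",(.07,90))):
    s=bot.snapshot(k);c=cam(s);u,v=proj(c,[[.6,.3,z]])[0]
    i=s["img"][int(v)-w:int(v)+w,int(u)-w:int(u)+w];o.append(cv2.resize(i,(395,395),interpolation=cv2.INTER_CUBIC))
cv2.imwrite("pics/end.png",np.hstack(o))
E
```

```text
time_s: 15.28
ee_pos: [0.5306, 0.3224, 0.3045]
ee_rot: [0.677, 0.736, 0.003, 0.0]
wrist_force: [-0.8, 0.9, -1.2]
width: 0.0854
grip_force: 0.0
time_s: 15.9
ee_pos: [0.4014, 0.3114, 0.3026]
ee_rot: [0.676, 0.737, 0.001, -0.0]
wrist_force: [0.7, -0.0, 0.2]
width: 0.0852
grip_force: 0.0
```

View pics/end.png

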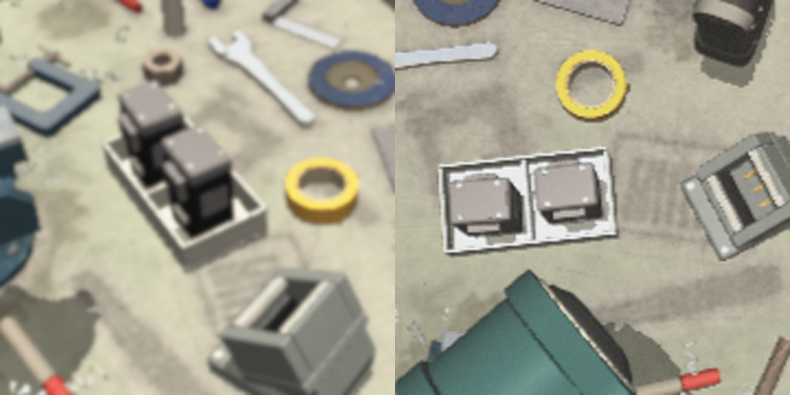

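The pack stands upright in the formerly empty compartment, with its cap at about (568,185) in the top half. The other pack and the tape have not moved, and the charger is empty.

```bash
python3 -c "
from plant import bot
print(bot.job_done())"
```

```text
the job is handed in; nothing more can be done
None
```

The battery pack is off the charger and standing upright on the floor of the empty tray compartment; the other pack and the tape looked undisturbed in the last pictures, and I handed the job in at about 16 s (no verdict was returned).

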